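Take the part-turn cap off the disc slicer

TASK

The slicing disc has to come out for washing: slide the slicer's guard fully back to its stop, away from the cap, and leave it there; then undo the black cap in the middle of the disc and lift it off. The cap comes loose by a part turn, clockwise on some machines and anticlockwise on others, and it cannot be seen which, so try both ways, and do not force it where it stops dead. Finish while still holding the cap in the gripper, upright and still, about 15 cm above where it sat, and leave the mug, the tin and the garlic where they stand.

Things in the scene. Friction and masses are not known exactly. Their poses are not given: they have to be found in the camera images.
- slicer: Disc slicer, fixed to the worktop: white base plate 160 mm (its x) by 330 mm (its y, the way the guard slides), top 18 mm above the worktop, a steel rail along each long side. Origin: centre of the underside, on the worktop. The steel slicing disc (diameter 114 mm, top 24 mm above the worktop) is centred at its y = -85 mm and does not move.
- guard (a joint): How far the guard, an aluminium bridge over the disc, has been slid along its rails, in m: 0 = centred over the cap, 0.155 = at the far stop (slicer's +y). About 2 N of friction; it stays where it is left. Starts at 0 to 0.04, hiding the cap from above. 66 mm long in the sliding direction, 142 mm across; roof 81 to 86 mm above the worktop.
- guard_handle (a point): Grip of the guard: a black upright bar in the middle of its roof, 56 mm along the slicer's x, 14 mm thick along the slicer's y, top 111 mm above the worktop; this point is inside it, 100 mm above the worktop. Its axes are the slicer's.
- cap: Black cap, 0.2 to 0.3 kg: round ribbed skirt 60 mm in diameter, 26 mm high, a grip bar on top. Origin: centre of the underside, z up. It sits on the disc, bar along the slicer's x within 6 degrees, locked against lifting. Turned the wrong way it stops dead after 5 to 20 degrees; the right way it turns easily 50 to 65 degrees to a stop. Which way is right differs from start to start.
- cap_grip (a point): Middle of the cap's grip bar, on the cap's axis, 38 mm above its underside (62 mm above the worktop at the start); axes as the cap's. The bar is 50 mm long (cap's x), 14 mm thick (cap's y), 26 to 49 mm above the underside. Turned the right way to its stop (or within a few degrees of it) the cap lifts straight up; after 25 mm it is clear of its hub.
- mug: Bystander: orange mug, 81 x 113 mm, 101 mm high; origin at the centre of its underside.
- tin: Bystander: low round tin, 75 mm in diameter, 58 mm high; origin at the centre of its underside.
- garlic: Bystander: garlic bulb, about 60 mm; origin at the centre of its underside.

How it is judged:
By the outcome, as a careful person would: the job done as asked, in the order asked, and still so for the second after the job is handed in, while the arm keeps its last pose, push and grip.
It also fails if it takes over 58 s, if anything falls off the work surface, if the arm or the gripper's body presses on something with over 40 N, if the wrist force passes 120 N, or if a joint passes its speed limit or range.

ROBOT

A 7-joint arm with a two-finger parallel gripper is mounted at the origin on a cart in front of the work surface, level with it; the furniture and walls round the work are solid. World frame = base frame: x ahead of the robot, y to its left, z up, the work surface at z = 0. Lengths are in m, angles in rad, forces in N, time in s.
With the tool pointing down it reaches from about 0.425 to 0.95 m from the base axis. Payload 4.7 kg.
Tool frame: the origin (TCP) lies at the very end of the fingers, on their centre line; the grasp point (between the pads) lies 19 mm behind it; z points along the fingers, y is the line along which they close (so a half turn about z gives the same grasp; the last joint's range is limited). The gripper opens to 87 mm and grips with 3 to 60 N. Pads are 19 mm wide; open, the fingers measure 117 mm over their backs; the gripper's body (75 mm by 190 mm) begins 51 mm behind the grasp point.
Start: joints at [1.308, 0.469, -0.049, 1.532, 0.024, 1.141, -0.082], TCP at [0.156, -0.657, 0.223] pointing down, gripper open.
Joint ranges: [-2.59, 2.59], [-0.33, 1.99], [-1.39, 1.29], [0.1, 2.45], [-1.04, 4.18], [0.21, 1.99], [-2.66, 2.66]. Speed limits (rad/s): [2.57, 2.57, 3.14, 3.14, 3.14, 3.14, 3.14].

INTERFACE

Orientations are given as [roll, pitch, yaw] about the fixed x, y, z axes, in that order (R = Rz(yaw) Ry(pitch) Rx(roll)).
In Python, from cell import status, cams, workorder gives the robot as it stands.
- The arm moves only by the tool move_arm, never from a script. Its argument "plan" is text: rows parted by semicolons, each of 4 numbers parted by spaces: the shift along the world's x, y, z in mm, then the turn about the world's z in rad. A call has 1 to 5 rows; each row shifts and turns the commanded pose from where the row before left it; what a row does not reach is not made up. A row lasts 1/10 s, in which the tool goes at most 50 mm and 8.59 degrees, less where a joint would pass 70% of its speed; a pose out of reach is approached as far as the arm can. A call is refused whole if a number of a shift passes 50 or a number of a turn 0.15, either way. A call with a gripper value outside its range is refused whole. "claw" is the closure, from 0 (fully open) to 1 (shut), set as the call begins (left out, the last holds). The fingers move at their own pace and stop on an object; "squeeze" is the grip in N (left out, the last holds). Time passes only in rows, so rows that do not move let the fingers close. It gives the time, the measured TCP pose, the force, the opening and the grip force at its end, in the units of the state.
- status.read_state(): the state, without advancing time (a new reading comes with each control period).
- cams.snapshot(name): name is "side" or "top" or "wrist"; returns a dict with "frame" (384x512x3 uint8, red, green, blue), "range_z" (384x512 float32, m along the optical axis (not along the pixel's ray), 0 where there is no reading), "fx", "fy", "cx", "cy" (pixels), "rvec" (rotation vector, rad) and "tvec" (3), from world to camera coordinates, as OpenCV has them. Camera axes: x right, y down, z forward; pixel columns grow to the right and rows downward; lengths in m; the calibration is good to about 2 mm. A picture is of the moment at which its call begins.
- workorder.hand_in(): hands the job in; it is judged then, once.
The state is a dict: "time": time; "joints": joint angles; "joint_velocities": joint speeds; "joint_efforts": joint torques, N m; "tcp_pos": TCP position; "eef_rot": TCP orientation; "contact_force": force on the tool from outside, world axes, zero at the start; "moment": the same for the moment, N m; "gripper_width": finger opening in m; "grasp_force": force on a finger pad.
Only numpy, scipy, OpenCV 4.12 (cv2) and the standard library are available. Lean on these libraries where they do the work, as an engineer would, in place of code of your own. Each camera call takes 0.05 s, during which the arm holds its last target. There are 200 camera calls.

## Working session

There is one attempt and no reset: what is moved stays moved. The work goes in short steps, Python scripts to look and compute and a tool call to move; the robot and the scene stay as the last step left them, time stands still between calls to the robot, and variables do not carry over. Pictures are saved under pics/ and viewed, at most 10 in all, crops included, and the job is handed in when it is done.

Besides the shell and the picture viewer there is one more tool, called after "Emit:" by a JSON object that holds its "api" and its "payload", one argument or row to a line. move_arm: Moves the arm, as the interface text tells. Its arguments: {"type":"object","properties":{"plan":{"type":"string"},"claw":{"type":"number"},"squeeze":{"type":"number"}},"required":["plan"]}

```bash
mkdir -p pics; ls; cat > h.py <<'E'
import numpy as np, cv2
from cell import status, cams, workorder
def pts(s):
    z=s["range_z"]; v,u=np.mgrid[:z.shape[0],:z.shape[1]]
    c=np.stack([(u-s["cx"])/s["fx"]*z,(v-s["cy"])/s["fy"]*z,z],-1)
    R=cv2.Rodrigues(np.array(s["rvec"],float))[0]
    p=(c-np.array(s["tvec"]).reshape(3))@R
    p[z<=0]=np.nan
    return p
def save(s,n): cv2.imwrite("pics/"+n,s["frame"][:,:,::-1])
E
python3 - <<'E'
from h import *
t=cams.snapshot("top");s=cams.snapshot("side")
f=np.hstack([t["frame"],s["frame"]]);f=cv2.resize(f,(800,300));cv2.imwrite("pics/a.png",f[:,:,::-1])
np.savez("top.npz",**t);np.savez("side.npz",**s)
print(status.read_state())
E
```

```text
pics
{'time': 0.1, 'joints': array([ 1.30813833,  0.46934041, -0.04862173,  1.53352839,  0.02409401,
        1.14103471, -0.08231758]), 'joint_velocities': array([ 0.00064169, -0.0016131 ,  0.00170183, -0.00434937, -0.00106459,
        0.00030807, -0.00088014]), 'joint_efforts': array([ 5.54559319e-04, -5.09169924e+01, -8.13259324e-02, -2.36829436e+01,
       -6.14245003e-02,  3.44939623e-02,  6.52191534e-05]), 'tcp_pos': array([ 0.15626195, -0.65612047,  0.22163772]), 'eef_rot': array([-3.13986760e+00,  4.26802673e-05,  2.33789860e-01]), 'contact_force': array([0.85410262, 0.56537168, 0.04755091]), 'moment': array([-0.03482755,  0.01004831, -0.01010652]), 'grasp_force': 0.0, 'gripper_width': 0.08678519249640926}
```

View pics/a.png

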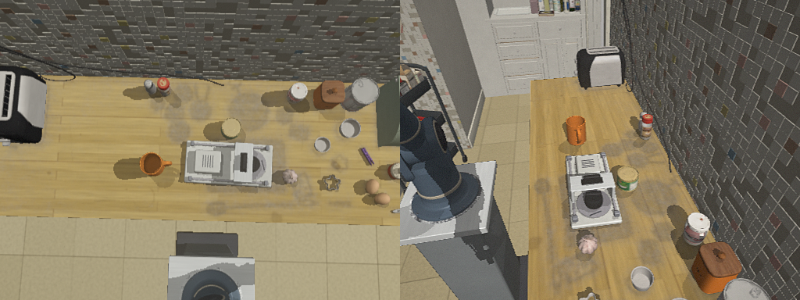

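The top view (half scale, left) shows the slicer at about (228,163) with the guard at (245,158) and its disc to the right of it. The mug is at (152,164), the tin at (231,128) and the garlic at (290,176).

```bash
python3 - <<'E'
from h import *
t=dict(np.load("top.npz"));p=pts(t)
for u,v in [(228,163),(245,158),(152,164),(231,128),(290,176),(205,160),(210,290)]:
    U,V=int(u*1.28),int(v*1.28); print(u,v,p[V,U].round(3))
c=t["frame"][165:250,220:365]; cv2.imwrite("pics/b.png",cv2.resize(c,None,fx=5,fy=5)[:,:,::-1])
z=p[165:250,220:365,2]
for a,b in [(.079,.090),(.105,.118),(.014,.021),(.0225,.028)]:
    m=((z>a)&(z<b)).astype(np.uint8);v,u=np.nonzero(m);q=p[165:250,220:365][m>0]
    print(a,b,len(u),cv2.minAreaRect(q[:,:2].astype(np.float32)),np.median(q,0).round(4))
s=dict(np.load("side.npz"));save(s,"side.png")
E
```

```text
228 163 [ 0.502 -0.055  0.017]
245 158 [ 0.51  -0.108  0.108]
152 164 [0.492 0.234 0.008]
231 128 [ 0.63  -0.061  0.056]
290 176 [ 0.455 -0.284  0.045]
205 160 [0.508 0.032 0.043]
210 290 [0.066 0.008 0.13 ]
0.079 0.09 979 ((0.4980945587158203, -0.10848154127597809), (0.0699036717414856, 0.14196166396141052), 88.16163635253906) [ 0.4963 -0.1051  0.0855]
0.105 0.118 98 ((0.49777498841285706, -0.1066368818283081), (0.014509531669318676, 0.05321861803531647), 89.95417785644531) [ 0.4991 -0.1051  0.1103]
0.014 0.021 2214 ((0.5191414952278137, -0.07944485545158386), (0.36939334869384766, 0.20004010200500488), 87.71173858642578) [ 0.4928 -0.0427  0.0175]
0.0225 0.028 595 ((0.5212416052818298, -0.08339902758598328), (0.37202832102775574, 0.1979081779718399), 87.3620376586914) [ 0.4925 -0.154   0.0245]
```

View pics/b.png

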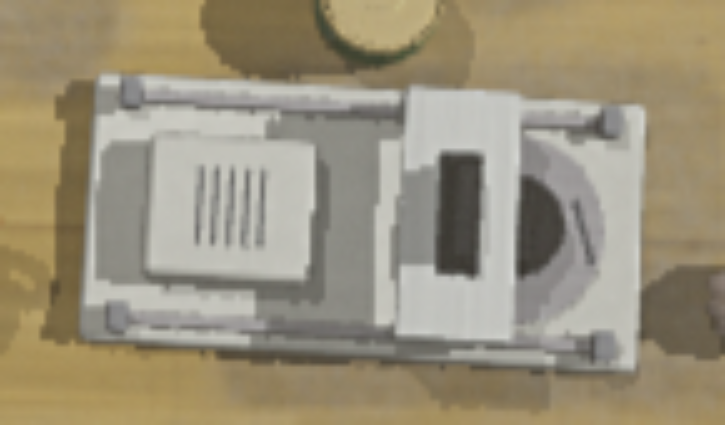

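The crop shows the guard roof at columns 400-520 and its handle at (460,213). The cap is partly visible at (540,225), and the plate is tilted about 3°.

```bash
cat >> h.py <<'E'
def ray(s,u,v,h):
    R=cv2.Rodrigues(np.array(s["rvec"],float))[0];o=-R.T@np.array(s["tvec"]).reshape(3)
    d=R.T@np.array([(u-s["cx"])/s["fx"],(v-s["cy"])/s["fy"],1.]); return o+d*(h-o[2])/d[2]
E
python3 - <<'E'
from h import *
t=dict(np.load("top.npz"))
C=[ray(t,220+(a+.5)/5-.5,165+(b+.5)/5-.5,.018)[:2] for a,b in [(100,75),(643,105),(637,372),(80,335)]]
print(np.round(C,4)); c=np.mean(C,0)
e=(C[0]-C[1]+C[3]-C[2])/2; print("centre",c,"len",np.linalg.norm(e),"wid",np.linalg.norm(C[0]-C[3]),"yaw from y deg",np.degrees(np.arctan2(-e[0],e[1])))
f=cv2.cvtColor(t["frame"],cv2.COLOR_RGB2GRAY)[190:228,300:320]
m=(f<70).astype(np.uint8)
n,l,st,ce=cv2.connectedComponentsWithStats(m)
for i in range(1,n):
    if st[i,4]>30:
        print(st[i],ce[i],ray(t,300+ce[i][0],190+ce[i][1],.111))
        print(cv2.minAreaRect(np.argwhere(l==i).astype(np.float32)))
yaw=np.arctan2(-e[0],e[1]); ey=np.array([-np.sin(yaw),np.cos(yaw)])
print("disc centre",c-.085*ey)
E
```

```text
[[ 0.5827  0.1002]
 [ 0.5729 -0.2241]
 [ 0.4144 -0.22  ]
 [ 0.4277  0.1072]]
centre [ 0.49941721 -0.05914024] len 0.325928705063272 wid 0.15514890235025308 yaw from y deg -2.022691907505305
[  8   6   8  24 121] [10.73553719 17.94214876] [ 0.49332167 -0.1015367   0.111     ]
((17.5, 11.5), (7.0, 23.0), 90.0)
disc centre [ 0.49641711 -0.14408728]
```

Emit:
{"api": "move_arm", "payload": {
  "plan": "28 46 0 -0.03;28 46 0 -0.03;28 46 0 -0.03;28 46 0 -0.03;28 46 0 -0.03"
}}

```text
time: 0.6
tcp_pos: [0.287, -0.441, 0.2223]
eef_rot: [-3.141, 0.0, 0.082]
contact_force: [1.4, -0.8, -0.4]
gripper_width: 0.0867
grasp_force: 0.0
```

Emit:
{"api": "move_arm", "payload": {
  "plan": "28 46 0 -0.03;28 46 0 -0.03;28 46 0 -0.03;28 46 0 -0.03;28 46 0 0"
}}

```text
time: 1.1
tcp_pos: [0.4168, -0.2276, 0.2225]
eef_rot: [3.141, 0.0, -0.037]
contact_force: [0.5, -0.7, 0.2]
gripper_width: 0.087
grasp_force: 0.0
```

Emit:
{"api": "move_arm", "payload": {
  "plan": "28 46 0 0;28 46 0 0;0 0 0 0;0 0 0 0"
}}

```text
time: 1.5
tcp_pos: [0.4685, -0.143, 0.2222]
eef_rot: [-3.142, 0.001, -0.033]
contact_force: [-0.2, -0.8, 1.0]
gripper_width: 0.0868
grasp_force: 0.0
```

```bash
python3 - <<'E'
from h import *
s=cams.snapshot("wrist");save(s,"w1.png");np.savez("w1.npz",**s)
st=status.read_state();print(st["tcp_pos"],st["eef_rot"],st["joints"])
p=pts(s);z=p[...,2]
for a,b in [(.078,.092),(.103,.118)]:
    q=p[(z>a)&(z<b)];print(len(q),q[:,2].mean() if len(q) else 0,cv2.minAreaRect(q[:,:2].astype(np.float32)) if len(q) else 0)
E
```

```text
[ 0.46786187 -0.14450549  0.22215389] [ 3.14122449e+00  1.18872966e-03 -3.61147778e-02] [ 0.52250744  0.18857464 -0.35184323  1.94522219  0.07644062  1.021531
 -1.47053591]
10727 0.0866839595608876 ((0.4956892132759094, -0.10583789646625519), (0.06590601056814194, 0.14156989753246307), 87.8000259399414)
1195 0.11099484527019285 ((0.49571242928504944, -0.10624473541975021), (0.01427034568041563, 0.05601498857140541), 87.86106872558594)
```

View pics/w1.png

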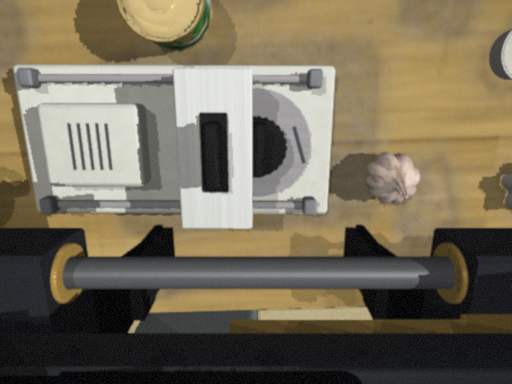

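The wrist view shows the handle at (215,152), the cap at (268,147) half hidden under the guard, and the garlic at (392,178). The measured sizes match the given ones, with the handle at (0.4957, -0.1062) and yaw -0.038.

Emit:
{"api": "move_arm", "payload": {
  "plan": "28 38 0 0;0 0 -40 0;0 0 -30 0;0 0 0 0;0 0 0 0"
}}

```text
time: 2.05
tcp_pos: [0.496, -0.1077, 0.1528]
eef_rot: [3.141, 0.001, -0.039]
contact_force: [0.7, 0.4, -0.3]
gripper_width: 0.0869
grasp_force: 0.0
```

Emit:
{"api": "move_arm", "payload": {
  "plan": "0 1 -35 0;0 0 -27 0;0 0 0 0;0 0 0 0"
}}

```text
time: 2.45
tcp_pos: [0.4975, -0.1059, 0.0922]
eef_rot: [3.141, -0.002, -0.037]
contact_force: [0.6, -0.6, -0.5]
gripper_width: 0.0868
grasp_force: 0.0
```

Emit:
{"api": "move_arm", "payload": {
  "plan": "0 0 0 0;0 0 0 0;0 0 0 0;0 0 0 0;0 0 0 0",
  "claw": 1,
  "squeeze": 15
}}

```text
time: 2.95
tcp_pos: [0.4965, -0.1051, 0.0908]
eef_rot: [3.141, -0.0, -0.036]
contact_force: [-0.6, 0.1, -0.1]
gripper_width: 0.055
grasp_force: 0.0
```

Emit:
{"api": "move_arm", "payload": {
  "plan": "0 0 0 0;0 0 0 0;0 0 0 0;0 0 0 0;0 0 0 0"
}}

```text
time: 3.45
tcp_pos: [0.4964, -0.1051, 0.0905]
eef_rot: [3.142, 0.0, -0.036]
contact_force: [-0.1, -0.8, -0.2]
gripper_width: 0.0148
grasp_force: 0.0
```

Emit:
{"api": "move_arm", "payload": {
  "plan": "0 0 0 0;0 0 0 0;0 0 0 0"
}}

```text
time: 3.75
tcp_pos: [0.4964, -0.105, 0.0905]
eef_rot: [-3.142, -0.0, -0.036]
contact_force: [0.3, 0.7, -0.6]
gripper_width: 0.0137
grasp_force: 15.0
```

Emit:
{"api": "move_arm", "payload": {
  "plan": "0.4 10 0 0;0.8 20 0 0;0.8 20 0 0;0.8 20 0 0;0.4 10 0 0"
}}

```text
time: 4.25
tcp_pos: [0.4994, -0.0236, 0.0905]
eef_rot: [3.141, 0.0, -0.034]
contact_force: [-0.3, -2.8, -0.3]
gripper_width: 0.0138
grasp_force: 15.0
```

Emit:
{"api": "move_arm", "payload": {
  "plan": "0.6 15 0 0;0.3 8 0 0;0.2 5 0 0;0.1 3 0 0;0 0 0 0"
}}

```text
time: 4.75
tcp_pos: [0.5005, 0.0064, 0.0905]
eef_rot: [-3.141, 0.001, -0.036]
contact_force: [-1.1, 1.0, 0.6]
gripper_width: 0.0136
grasp_force: 15.0
```

Emit:
{"api": "move_arm", "payload": {
  "plan": "0.1 3 0 0;0.1 3 0 0;0 2 0 0;0 0 0 0"
}}

```text
time: 5.15
tcp_pos: [0.5007, 0.0131, 0.0905]
eef_rot: [3.14, 0.001, -0.037]
contact_force: [-1.5, -4.1, 1.1]
gripper_width: 0.0141
grasp_force: 15.0
```

Emit:
{"api": "move_arm", "payload": {
  "plan": "0.1 2 0 0;0.1 2 0 0;0 0 0 0;0 0 0 0"
}}

```text
time: 5.55
tcp_pos: [0.5007, 0.0132, 0.0905]
eef_rot: [3.136, 0.002, -0.039]
contact_force: [-3.2, -12.2, 3.8]
gripper_width: 0.0141
grasp_force: 15.0
```

Emit:
{"api": "move_arm", "payload": {
  "plan": "0 -3 0 0;0 0 0 0;0 0 0 0;0 0 0 0"
}}

```text
time: 5.95
tcp_pos: [0.5007, 0.0132, 0.0905]
eef_rot: [3.139, 0.001, -0.037]
contact_force: [-2.9, -6.7, 3.4]
gripper_width: 0.0141
grasp_force: 15.0
```

Emit:
{"api": "move_arm", "payload": {
  "plan": "0 0 0 0;0 0 0 0;0 0 0 0;0 0 0 0;0 0 0 0",
  "claw": 0.45
}}

```text
time: 6.45
tcp_pos: [0.5015, 0.0154, 0.0906]
eef_rot: [-3.141, -0.001, -0.036]
contact_force: [-0.5, -0.3, -0.2]
gripper_width: 0.0441
grasp_force: 0.0
```

Emit:
{"api": "move_arm", "payload": {
  "plan": "0 0 30 0;0 0 40 0;0 0 50 0;-4 -50 20 0;-4 -50 0 0"
}}

```text
time: 6.95
tcp_pos: [0.4963, -0.0805, 0.2333]
eef_rot: [3.141, -0.009, -0.031]
contact_force: [1.1, -1.0, -0.9]
gripper_width: 0.048
grasp_force: 0.0
```

Emit:
{"api": "move_arm", "payload": {
  "plan": "-20 -45 0 0;-15 0 0 0;0 0 0 0;0 0 0 0",
  "claw": 0
}}

```text
time: 7.35
tcp_pos: [0.459, -0.1251, 0.2293]
eef_rot: [-3.141, -0.001, -0.035]
contact_force: [0.5, -0.2, -0.2]
gripper_width: 0.0722
grasp_force: 0.0
```

```bash
python3 - <<'E'
from h import *
s=cams.snapshot("wrist");save(s,"w2.png");np.savez("w2.npz",**s)
st=status.read_state();print(st["tcp_pos"],st["eef_rot"],st["joints"])
p=pts(s);z=p[...,2]
for a,b in [(.078,.092),(.103,.118),(.066,.077),(.045,.077)]:
    m=(z>a)&(z<b)
    if b<.078: m&=np.hypot(p[...,0]-.495,p[...,1]+.142)<.045
    q=p[m];print(len(q),q[:,2].mean() if len(q) else 0,cv2.minAreaRect(q[:,:2].astype(np.float32)) if len(q) else 0)
E
```

```text
[ 0.45937532 -0.12479778  0.22928665] [-3.14125443e+00 -1.11795347e-03 -3.35822365e-02] [ 0.47545445  0.15492999 -0.33187243  1.9660296   0.05818656  1.02863822
 -1.48709672]
10223 0.08667668349568991 ((0.5003504157066345, 0.011358803138136864), (0.06646151840686798, 0.14112673699855804), 87.74020385742188)
1315 0.11043809677327197 ((0.5003210306167603, 0.010807670652866364), (0.014121342450380325, 0.055119507014751434), 88.05240631103516)
803 0.07349796399453694 ((0.4946793019771576, -0.14322030544281006), (0.014002399519085884, 0.04916539043188095), 84.97007751464844)
2715 0.057548929590816346 ((0.4944281578063965, -0.14324699342250824), (0.05920393392443657, 0.05894865840673447), 74.4199447631836)
```

View pics/w2.png

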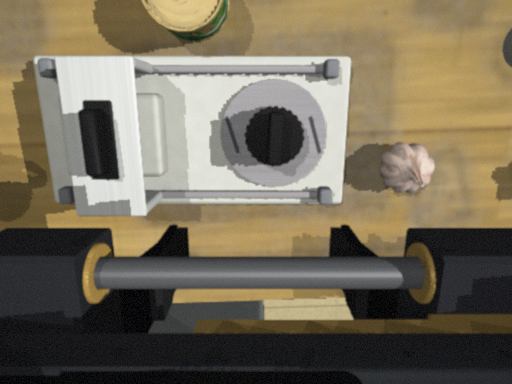

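The guard is now at its stop, with its handle at (98,140). The cap is exposed at (274,136), with its bar's yaw about -0.088 and its centre near (0.495, -0.142). Cap and disc sizes match.

Emit:
{"api": "move_arm", "payload": {
  "plan": "36 -17 0 -0.054;0 0 -50 0;0 0 -40 0;0 0 0 0;0 0 0 0"
}}

```text
time: 7.9
tcp_pos: [0.4954, -0.142, 0.1393]
eef_rot: [-3.141, 0.0, -0.088]
contact_force: [0.4, -0.1, 0.3]
gripper_width: 0.087
grasp_force: 0.0
```

Emit:
{"api": "move_arm", "payload": {
  "plan": "0 0 -45 0;0 0 -25 0;0 0 -10 0;0 0 0 0;0 0 0 0"
}}

```text
time: 8.4
tcp_pos: [0.4965, -0.1434, 0.0611]
eef_rot: [3.141, -0.004, -0.09]
contact_force: [0.2, 0.3, -0.3]
gripper_width: 0.0871
grasp_force: 0.0
```

Emit:
{"api": "move_arm", "payload": {
  "plan": "-1 1 -4 0;0 0 0 0;0 0 0 0;0 0 0 0;0 0 0 0",
  "claw": 1,
  "squeeze": 20
}}

```text
time: 8.9
tcp_pos: [0.4936, -0.1423, 0.0553]
eef_rot: [3.141, -0.0, -0.09]
contact_force: [-0.3, -0.4, 0.1]
gripper_width: 0.0545
grasp_force: 0.0
```

Emit:
{"api": "move_arm", "payload": {
  "plan": "0 0 0 0;0 0 0 0;0 0 0 0;0 0 0 0;0 0 0 0"
}}

```text
time: 9.4
tcp_pos: [0.4935, -0.1422, 0.055]
eef_rot: [-3.142, 0.0, -0.09]
contact_force: [0.3, 1.3, 0.9]
gripper_width: 0.0146
grasp_force: 2.0
```

Emit:
{"api": "move_arm", "payload": {
  "plan": "0 0 0 0;0 0 0 0;0 0 0 0;0 0 0 0",
  "squeeze": 30
}}

```text
time: 9.8
tcp_pos: [0.4935, -0.1421, 0.0551]
eef_rot: [-3.142, -0.0, -0.09]
contact_force: [0.5, 0.7, 0.1]
gripper_width: 0.0135
grasp_force: 30.0
```

```bash
python3 -c "
from h import *
s=status.read_state();print(s['tcp_pos'],s['eef_rot'],s['contact_force'],s['moment'],s['joints'],s['gripper_width'])"
```

```text
[ 0.49353395 -0.14213496  0.0550862 ] [-3.14153798e+00 -7.84262422e-05 -9.00819402e-02] [0.52203072 0.72753835 0.06826431] [ 0.07663323 -0.03989197  0.02002302] [ 0.41782428  0.44430573 -0.27386547  2.05248515  0.18870134  0.6679811
 -1.64027523] 0.013462002783854718
```

Emit:
{"api": "move_arm", "payload": {
  "plan": "0 0 0 -0.04;0 0 0 -0.04;0 0 0 -0.04;0 0 0 0"
}}

```text
time: 10.2
tcp_pos: [0.4936, -0.1422, 0.0551]
eef_rot: [3.142, -0.0, -0.21]
contact_force: [0.5, 1.1, -1.3]
gripper_width: 0.0138
grasp_force: 30.0
```

```bash
python3 -c "
from h import *
s=status.read_state();print(s['tcp_pos'],s['eef_rot'],s['contact_force'],s['moment'])"
```

```text
[ 0.49362256 -0.14216758  0.05506596] [ 3.14152755e+00 -2.66113837e-04 -2.10037420e-01] [ 0.50084156  1.07428507 -1.26688874] [ 0.1704092  -0.13784535 -0.02877375]
```

Emit:
{"api": "move_arm", "payload": {
  "plan": "0 0 0 -0.04;0 0 0 -0.04;0 0 0 -0.03;0 0 0 0"
}}

```text
time: 10.6
tcp_pos: [0.4937, -0.1417, 0.0551]
eef_rot: [3.142, -0.0, -0.317]
contact_force: [1.6, 1.6, -1.5]
gripper_width: 0.014
grasp_force: 30.9
```

```bash
python3 -c "
from h import *
s=status.read_state();print(s['tcp_pos'],s['eef_rot'],s['contact_force'],s['moment'])"
```

```text
[ 0.49371193 -0.14166596  0.0550833 ] [ 3.14156434e+00 -2.38241139e-04 -3.17102370e-01] [ 1.59241525  1.57916266 -1.53663858] [ 0.41727579 -0.10807147  0.75667467]
```

Emit:
{"api": "move_arm", "payload": {
  "plan": "0 0 0 -0.02;0 0 0 0"
}}

```text
time: 10.8
tcp_pos: [0.4936, -0.1416, 0.0551]
eef_rot: [-3.141, 0.0, -0.339]
contact_force: [0.2, 2.3, 0.8]
gripper_width: 0.0142
grasp_force: 31.4
```

```bash
python3 -c "
from h import *
s=status.read_state();print(s['tcp_pos'],s['eef_rot'],s['contact_force'],s['moment'])"
```

```text
[ 0.49359806 -0.141647    0.05511235] [-3.14128604e+00  3.91678150e-05 -3.38882036e-01] [0.2143159  2.30517051 0.79697478] [ 0.73891612 -0.1903181   0.7912691 ]
```

Clockwise stops dead after about 13°: the moment jumped from near 0 to 0.8 N m. I'll turn back and go anticlockwise. J7 would run out of range that way, so I'll regrasp with the tool half a turn round.

Emit:
{"api": "move_arm", "payload": {
  "plan": "0 0 0 0.06;0 0 0 0.07;0 0 0 0.06;0 0 0 0.06;0 0 0 0"
}}

```text
time: 11.3
tcp_pos: [0.4932, -0.1432, 0.0551]
eef_rot: [3.141, 0.0, -0.093]
contact_force: [-0.1, -0.4, 0.6]
gripper_width: 0.0135
grasp_force: 30.0
```

Emit:
{"api": "move_arm", "payload": {
  "plan": "0 0 0 0;0 0 0 0;0 0 0 0;0 0 0 0;0 0 0 0",
  "claw": 0.4
}}

```text
time: 11.8
tcp_pos: [0.4935, -0.1422, 0.0551]
eef_rot: [3.141, -0.0, -0.09]
contact_force: [-0.0, 0.2, -0.9]
gripper_width: 0.0457
grasp_force: 0.0
```

Emit:
{"api": "move_arm", "payload": {
  "plan": "0 0 20 0;0 0 30 0;0 0 20 -0.14;0 0 0 -0.14;0 0 0 -0.14"
}}

```text
time: 12.3
tcp_pos: [0.494, -0.1424, 0.1261]
eef_rot: [-3.141, -0.002, -0.516]
contact_force: [0.7, -0.1, -0.2]
gripper_width: 0.0523
grasp_force: 0.0
```

Emit:
{"api": "move_arm", "payload": {
  "plan": "0 0 0 -0.14;0 0 0 -0.14;0 0 0 -0.14;0 0 0 -0.14;0 0 0 -0.14"
}}

```text
time: 12.8
tcp_pos: [0.4935, -0.1422, 0.1251]
eef_rot: [3.142, -0.0, -1.216]
contact_force: [0.1, -0.7, 0.0]
gripper_width: 0.0524
grasp_force: 0.0
```

Emit:
{"api": "move_arm", "payload": {
  "plan": "0 0 0 -0.14;0 0 0 -0.14;0 0 0 -0.14;0 0 0 -0.14;0 0 0 -0.14"
}}

```text
time: 13.3
tcp_pos: [0.4919, -0.142, 0.1227]
eef_rot: [3.135, 0.005, -1.83]
contact_force: [0.0, -0.1, -2.2]
gripper_width: 0.052
grasp_force: 0.0
```

Emit:
{"api": "move_arm", "payload": {
  "plan": "0 0 0 -0.14;0 0 0 -0.14;0 0 0 -0.14;0 0 0 -0.14;0 0 0 -0.14"
}}

```text
time: 13.8
tcp_pos: [0.4655, -0.191, 0.0631]
eef_rot: [3.131, 0.071, -2.442]
contact_force: [1.8, 0.5, 0.2]
gripper_width: 0.0522
grasp_force: 0.0
```

```bash
python3 - <<'E'
from h import *
st=status.read_state();print(st["tcp_pos"],st["eef_rot"],st["joints"],st["contact_force"],st["moment"])
s=cams.snapshot("top");p=pts(s);z=p[...,2]
cv2.imwrite("pics/c.png",cv2.resize(s["frame"][150:260,210:370],None,fx=5,fy=5)[:,:,::-1])
E
```

```text
[ 0.46553729 -0.19099404  0.06313329] [ 3.13107518  0.07141731 -2.44171514] [-0.52983572  0.80647129  1.28494101  2.14297413 -1.04270154  1.03470588
 -2.66020812] [1.83625146 0.53809267 0.17691529] [ 0.04274475 -0.15264675  0.0200628 ]
```

The turn sign of J7 was the other way, so the arm reached its joint limits. I'll raise and unwind; anticlockwise then has plenty of range.

Emit:
{"api": "move_arm", "payload": {
  "plan": "0 0 20 0.05;0 0 20 0.1;0 0 20 0.1;0 0 20 0.1;0 0 0 0"
}}

```text
time: 14.35
tcp_pos: [0.4662, -0.1938, 0.1455]
eef_rot: [3.138, 0.078, -2.091]
contact_force: [0.1, 0.1, -0.3]
gripper_width: 0.0522
grasp_force: 0.0
```

```bash
python3 - <<'E'
from h import *
st=status.read_state();print(st["tcp_pos"],st["eef_rot"],st["joints"],st["contact_force"],st["moment"])
E
```

```text
[ 0.46616368 -0.19384321  0.14545065] [ 3.13824767  0.07836736 -2.09081246] [-0.56470734  0.58946675  1.28677138  2.06255515 -0.75503045  1.05771291
 -2.54989047] [ 0.09076765  0.05895561 -0.27561943] [ 0.04828752 -0.02904731 -0.03569389]
```

View pics/c.png

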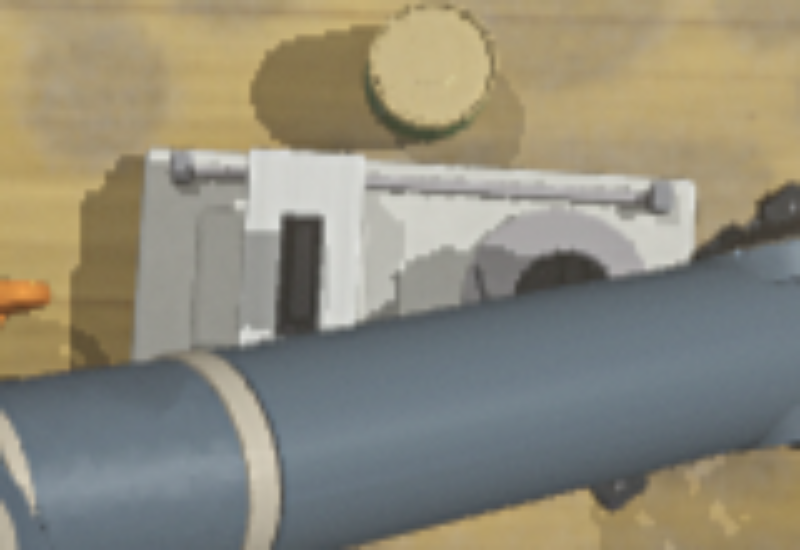

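The picture shows the guard still at its stop (handle at (300,270)), and the cap at (565,270) partly behind the arm. I continue unwinding.

Emit:
{"api": "move_arm", "payload": {
  "plan": "5 10 5 0.14;5 10 5 0.14;5 10 0 0.14;5 10 0 0.14;5 10 0 0.14"
}}

```text
time: 14.85
tcp_pos: [0.4891, -0.1421, 0.1522]
eef_rot: [3.132, 0.076, -1.388]
contact_force: [0.8, -0.2, 0.1]
gripper_width: 0.0521
grasp_force: 0.0
```

Emit:
{"api": "move_arm", "payload": {
  "plan": "0 0 0 0.14;0 0 0 0.14;0 0 0 0.14;0 0 0 0.14;0 0 0 0.14"
}}

```text
time: 15.35
tcp_pos: [0.4889, -0.1425, 0.1521]
eef_rot: [3.133, 0.077, -0.688]
contact_force: [1.2, -1.1, -0.0]
gripper_width: 0.0521
grasp_force: 0.0
```

```bash
python3 - <<'E'
from h import *
st=status.read_state();print(st["tcp_pos"],st["eef_rot"],st["joints"],st["contact_force"],st["moment"])
E
```

```text
[ 0.48890384 -0.14249145  0.15209034] [ 3.13258208  0.07723452 -0.68803086] [-0.50077362  0.44341552  0.9426526   1.98590936 -0.43757618  1.01093654
 -1.59316996] [ 1.19917824 -1.10073504 -0.01928785] [ 0.03172503 -0.11143694  0.03526325]
```

Emit:
{"api": "move_arm", "payload": {
  "plan": "-10 0 20 0.12;-10 0 20 0.12;-10 0 20 0.12;-10 0 10 0.12;0 0 0 0.12",
  "claw": 0
}}

```text
time: 15.85
tcp_pos: [0.4487, -0.1429, 0.2235]
eef_rot: [3.135, 0.075, -0.089]
contact_force: [0.2, -0.2, -0.1]
gripper_width: 0.0826
grasp_force: 0.0
```

Emit:
{"api": "move_arm", "payload": {
  "plan": "0 0 0 0;0 0 0 0"
}}

```text
time: 16.05
tcp_pos: [0.4491, -0.1427, 0.2224]
eef_rot: [3.133, 0.077, -0.095]
contact_force: [-0.2, 0.2, -0.6]
gripper_width: 0.0864
grasp_force: 0.0
```

```bash
python3 - <<'E'
from h import *
s=cams.snapshot("wrist");save(s,"w3.png")
st=status.read_state();print(st["tcp_pos"],st["eef_rot"],st["joints"])
p=pts(s);z=p[...,2]
for a,b in [(.078,.092),(.103,.118),(.066,.077),(.045,.077)]:
    m=(z>a)&(z<b)
    if b<.078: m&=np.hypot(p[...,0]-.495,p[...,1]+.142)<.045
    q=p[m];print(len(q),q[:,2].mean() if len(q) else 0,cv2.minAreaRect(q[:,:2].astype(np.float32)) if len(q) else 0)
E
```

```text
[ 0.44913447 -0.14283521  0.22237276] [ 3.13299171  0.07692542 -0.0952724 ] [-0.56123227  0.22750503  0.90971236  1.99004425 -0.17145227  1.08993132
 -1.23791946]
11220 0.08668255004613823 ((0.500050961971283, 0.011709747835993767), (0.06727075576782227, 0.1421094685792923), 87.95099639892578)
1521 0.11032125224828555 ((0.5003668665885925, 0.010769888758659363), (0.014407704584300518, 0.05528663098812103), 87.47062683105469)
888 0.07352824551847419 ((0.49400851130485535, -0.14429976046085358), (0.013387065380811691, 0.04975322261452675), 84.61815643310547)
3045 0.05740773705205417 ((0.4945679306983948, -0.14469680190086365), (0.05932576209306717, 0.05885953828692436), 83.86424255371094)
```

View pics/w3.png

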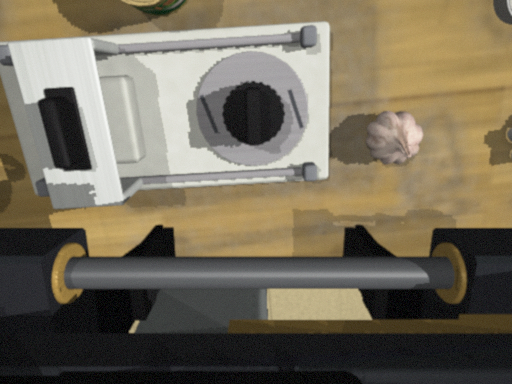

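The cap (252,112) and guard (66,130) are unchanged. I regrasp.

Emit:
{"api": "move_arm", "payload": {
  "plan": "44 0 0 0;0 0 -50 0;0 0 -40 0;0 0 0 0;0 0 0 0"
}}

```text
time: 16.6
tcp_pos: [0.4932, -0.1436, 0.133]
eef_rot: [3.132, 0.077, -0.095]
contact_force: [-0.0, -0.8, 0.4]
gripper_width: 0.0869
grasp_force: 0.0
```

Emit:
{"api": "move_arm", "payload": {
  "plan": "0 0 -40 0;0 0 -25 0;0 0 -10 0;0 0 0 0;0 0 0 0"
}}

```text
time: 17.1
tcp_pos: [0.4949, -0.1437, 0.0598]
eef_rot: [3.133, 0.072, -0.093]
contact_force: [0.3, 0.1, 0.3]
gripper_width: 0.0869
grasp_force: 0.0
```

```bash
python3 - <<'E'
from h import *
st=status.read_state();print(st["tcp_pos"],st["eef_rot"],st["joints"],st["contact_force"])
E
```

```text
[ 0.49488779 -0.14366257  0.05980307] [ 3.13286694  0.07222541 -0.09304543] [-0.3590187   0.54937369  0.73052959  2.04020094 -0.46986018  0.80388827
 -1.00669772] [0.34249363 0.07862717 0.26241804]
```

Emit:
{"api": "move_arm", "payload": {
  "plan": "0 1.5 -2 0;0 0 0 0;0 0 0 0;0 0 0 0;0 0 0 0",
  "claw": 1
}}

```text
time: 17.6
tcp_pos: [0.4934, -0.1416, 0.0561]
eef_rot: [3.133, 0.075, -0.093]
contact_force: [0.3, 0.0, 0.4]
gripper_width: 0.0549
grasp_force: 0.0
```

Emit:
{"api": "move_arm", "payload": {
  "plan": "0 0 0 0;0 0 0 0;0 0 0 0;0 0 0 0;0 0 0 0"
}}

```text
time: 18.1
tcp_pos: [0.4934, -0.1418, 0.056]
eef_rot: [3.133, 0.076, -0.093]
contact_force: [-0.9, -0.8, 0.5]
gripper_width: 0.015
grasp_force: 0.8
```

Emit:
{"api": "move_arm", "payload": {
  "plan": "0 0 0 0;0 0 0 0;0 0 0 0"
}}

```text
time: 18.4
tcp_pos: [0.4934, -0.1419, 0.0561]
eef_rot: [3.133, 0.075, -0.093]
contact_force: [-1.3, -1.2, 0.3]
gripper_width: 0.0136
grasp_force: 30.0
```

Emit:
{"api": "move_arm", "payload": {
  "plan": "0 0 0 0.04;0 0 0 0.05;0 0 0 0.05;0 0 0 0.05;0 0 0 0"
}}

```text
time: 18.9
tcp_pos: [0.4936, -0.141, 0.056]
eef_rot: [3.134, 0.075, 0.099]
contact_force: [1.3, 0.8, 0.1]
gripper_width: 0.0134
grasp_force: 30.0
```

```bash
python3 - <<'E'
from h import *
st=status.read_state();print(st["tcp_pos"],st["eef_rot"],st["joints"],st["contact_force"],st["moment"])
E
```

```text
[ 0.49364272 -0.14099671  0.05600197] [3.13391148 0.07519304 0.09906361] [-0.33775874  0.53784469  0.68116193  2.04662033 -0.42480162  0.77781466
 -0.86777644] [1.31238256 0.79892745 0.08919269] [ 0.08431565 -0.26171986 -0.06525121]
```

Emit:
{"api": "move_arm", "payload": {
  "plan": "0 0 0 0.05;0 0 0 0.05;0 0 0 0.05;0 0 0 0.05;0 0 0 0"
}}

```text
time: 19.4
tcp_pos: [0.4935, -0.1412, 0.056]
eef_rot: [3.134, 0.075, 0.297]
contact_force: [0.6, -0.5, 0.2]
gripper_width: 0.0139
grasp_force: 30.0
```

```bash
python3 - <<'E'
from h import *
st=status.read_state();print(st["tcp_pos"],st["eef_rot"],st["contact_force"],st["moment"])
E
```

```text
[ 0.49348604 -0.14115461  0.05600038] [3.13370614 0.07534088 0.29742709] [ 0.60372194 -0.49614655  0.17447033] [ 0.17299841 -0.28315097 -0.03318828]
```

Emit:
{"api": "move_arm", "payload": {
  "plan": "0 0 0 0.05;0 0 0 0.05;0 0 0 0.05;0 0 0 0.05;0 0 0 0"
}}

```text
time: 19.9
tcp_pos: [0.4934, -0.1413, 0.056]
eef_rot: [3.134, 0.075, 0.496]
contact_force: [0.0, 0.5, -0.4]
gripper_width: 0.0139
grasp_force: 30.0
```

Emit:
{"api": "move_arm", "payload": {
  "plan": "0 0 0 0.05;0 0 0 0.05;0 0 0 0.05;0 0 0 0.03;0 0 0 0"
}}

```text
time: 20.4
tcp_pos: [0.4934, -0.1416, 0.056]
eef_rot: [3.133, 0.076, 0.676]
contact_force: [0.5, 0.5, -1.4]
gripper_width: 0.0135
grasp_force: 30.0
```

```bash
python3 - <<'E'
from h import *
st=status.read_state();print(st["tcp_pos"],st["eef_rot"],st["contact_force"],st["moment"],st["joints"])
E
```

```text
[ 0.49335705 -0.14156747  0.05599579] [3.13325115 0.07562559 0.67629136] [ 0.46990479  0.51051355 -1.39039522] [ 0.13875961 -0.29192772 -0.00195087] [-0.26277016  0.49082812  0.54439725  2.06290627 -0.28096853  0.71043958
 -0.44244263]
```

Anticlockwise turns freely. I'm approaching the stop, so I go in small steps.

Emit:
{"api": "move_arm", "payload": {
  "plan": "0 0 0 0.04;0 0 0 0.04;0 0 0 0.03;0 0 0 0"
}}

```text
time: 20.8
tcp_pos: [0.4934, -0.1417, 0.056]
eef_rot: [3.133, 0.076, 0.787]
contact_force: [0.9, -0.8, -0.8]
gripper_width: 0.0139
grasp_force: 30.0
```

```bash
python3 - <<'E'
from h import *
st=status.read_state();print(st["tcp_pos"],st["eef_rot"],st["contact_force"],st["moment"])
E
```

```text
[ 0.49342606 -0.14174508  0.05603721] [3.13291394 0.07562586 0.7867153 ] [ 0.8792555  -0.78568015 -0.78719097] [ 0.01718888 -0.27485475  0.04726882]
```

Emit:
{"api": "move_arm", "payload": {
  "plan": "0 0 0 0.04;0 0 0 0.03;0 0 0 0"
}}

```text
time: 21.1
tcp_pos: [0.4936, -0.142, 0.0561]
eef_rot: [3.132, 0.076, 0.857]
contact_force: [2.3, -0.8, -0.8]
gripper_width: 0.0136
grasp_force: 30.0
```

```bash
python3 - <<'E'
from h import *
st=status.read_state();print(st["tcp_pos"],st["eef_rot"],st["contact_force"],st["moment"])
E
```

```text
[ 0.49361687 -0.14196378  0.05606178] [3.13227356 0.0755925  0.8567495 ] [ 2.34219668 -0.81022217 -0.80702194] [-0.14523884 -0.37477647  0.01084748]
```

Emit:
{"api": "move_arm", "payload": {
  "plan": "0 0 0 0.03;0 0 0 0.03;0 0 0 0"
}}

```text
time: 21.4
tcp_pos: [0.4941, -0.1425, 0.0562]
eef_rot: [3.131, 0.076, 0.917]
contact_force: [3.7, -4.0, -3.1]
gripper_width: 0.0141
grasp_force: 30.0
```

```bash
python3 - <<'E'
from h import *
st=status.read_state();print(st["tcp_pos"],st["eef_rot"],st["contact_force"],st["moment"])
E
```

```text
[ 0.49408227 -0.14253139  0.05621265] [3.13079435 0.07560438 0.91747408] [ 3.72182493 -4.01925456 -3.08070418] [-8.62125282e-01 -8.61842977e-01 -3.56795749e-04]
```

Emit:
{"api": "move_arm", "payload": {
  "plan": "0 0 0 0.03;0 0 0 0.02;0 0 0 0"
}}

```text
time: 21.7
tcp_pos: [0.4943, -0.1429, 0.0563]
eef_rot: [3.13, 0.076, 0.966]
contact_force: [3.6, -5.1, -4.1]
gripper_width: 0.0138
grasp_force: 30.1
```

```bash
python3 - <<'E'
from h import *
st=status.read_state();print(st["tcp_pos"],st["eef_rot"],st["contact_force"],st["moment"])
E
```

```text
[ 0.49429103 -0.14285833  0.0562553 ] [3.1301191  0.07556453 0.96595095] [ 3.5892022  -5.05620925 -4.11705836] [-1.0440096  -1.04431229 -0.19774933]
```

Emit:
{"api": "move_arm", "payload": {
  "plan": "0 0 2 0;0 0 2 0;0 0 0 0",
  "squeeze": 40
}}

```text
time: 22.0
tcp_pos: [0.493, -0.1416, 0.0601]
eef_rot: [3.134, 0.076, 0.967]
contact_force: [0.9, -2.4, 2.0]
gripper_width: 0.0134
grasp_force: 40.0
```

```bash
python3 - <<'E'
from h import *
st=status.read_state();print(st["tcp_pos"],st["eef_rot"],st["contact_force"],st["moment"])
E
```

```text
[ 0.49299778 -0.14163955  0.06007298] [3.13419963 0.07601245 0.96739403] [ 0.91578857 -2.40215737  1.96722261] [-0.37690437 -0.31998077  0.01046098]
```

Emit:
{"api": "move_arm", "payload": {
  "plan": "0 0 5 0;0 0 8 0;0 0 10 0;0 0 0 0"
}}

```text
time: 22.4
tcp_pos: [0.4941, -0.1414, 0.0845]
eef_rot: [3.132, 0.074, 0.968]
contact_force: [0.7, -0.2, -1.2]
gripper_width: 0.0138
grasp_force: 40.0
```

```bash
python3 - <<'E'
from h import *
s=cams.snapshot("side")
st=status.read_state();print(st["tcp_pos"],st["eef_rot"],st["contact_force"],st["moment"],st["gripper_width"],st["grasp_force"])
R=cv2.Rodrigues(np.array(s["rvec"],float))[0]
c=R@np.array([.495,-.142,.08])+s["tvec"];u=int(c[0]/c[2]*s["fx"]+s["cx"]);v=int(c[1]/c[2]*s["fy"]+s["cy"])
cv2.imwrite("pics/s2.png",cv2.resize(s["frame"][max(v-60,0):v+50,max(u-70,0):u+70],None,fx=5,fy=5)[:,:,::-1])
E
```

```text
[ 0.49378737 -0.14125188  0.08388628] [3.13224175 0.07442538 0.96762502] [ 0.08771004  0.23801068 -2.1741767 ] [ 0.07615186 -0.12702699  0.02127918] 0.013614697048031617 39.998921155929565
```

View pics/s2.png

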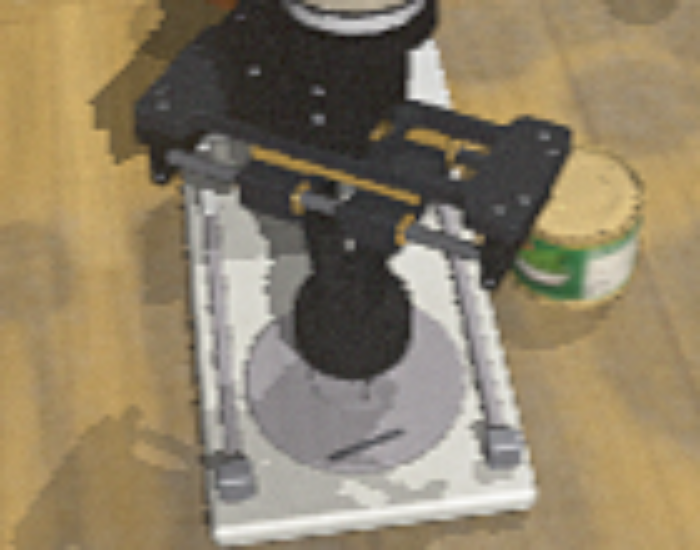

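The cap (352,310) has come off the disc and hangs in the gripper, and the wrist reads its weight of about 2 N. I raise it to 15 cm.

Emit:
{"api": "move_arm", "payload": {
  "plan": "0 0 15 0;0 0 25 0;0 0 30 0;0 0 30 0;0 0 15 0"
}}

```text
time: 22.95
tcp_pos: [0.4941, -0.1417, 0.2003]
eef_rot: [3.131, 0.074, 0.967]
contact_force: [0.7, -0.6, -1.9]
gripper_width: 0.0136
grasp_force: 40.0
```

Emit:
{"api": "move_arm", "payload": {
  "plan": "0 0 7 0;0 0 0 0;0 0 0 0;0 0 0 0;0 0 0 0"
}}

```text
time: 23.45
tcp_pos: [0.4928, -0.1415, 0.2041]
eef_rot: [3.135, 0.077, 0.967]
contact_force: [0.9, -0.5, -2.3]
gripper_width: 0.0135
grasp_force: 40.0
```

Emit:
{"api": "move_arm", "payload": {
  "plan": "0 0 0 0;0 0 0 0;0 0 0 0;0 0 0 0;0 0 0 0"
}}

```text
time: 23.95
tcp_pos: [0.4934, -0.1416, 0.205]
eef_rot: [3.133, 0.076, 0.967]
contact_force: [0.0, -0.1, -2.4]
gripper_width: 0.0138
grasp_force: 40.0
```

```bash
python3 - <<'E'
from h import *
t=cams.snapshot("top");s=cams.snapshot("side")
st=status.read_state();print(st["tcp_pos"],st["eef_rot"],st["contact_force"],st["joint_velocities"].round(4),st["gripper_width"],st["grasp_force"],st["time"])
f=np.vstack([t["frame"][120:260,150:420],s["frame"][100:340,150:420]]);cv2.imwrite("pics/d.png",cv2.resize(f,None,fx=1.55,fy=1.55)[:,:,::-1])
E
```

```text
[ 0.49340977 -0.14159187  0.20503291] [3.1330813  0.0755997  0.96724169] [-0.45714     0.42414377 -2.54546253] [ 0.0001 -0.0011 -0.0003 -0.0028 -0.0015  0.0008 -0.    ] 0.013313126324990092 39.99893009662628 24.05
```

View pics/d.png

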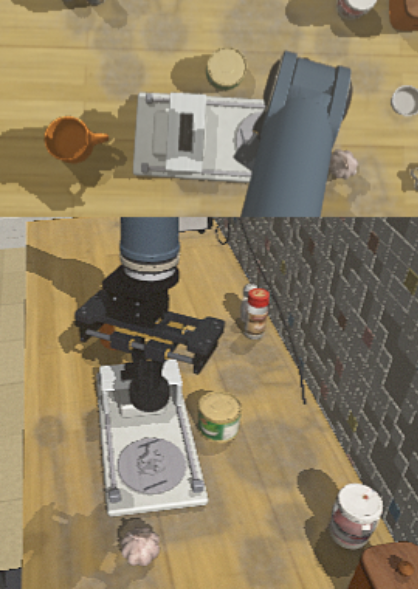

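The cap (150,390) is held above the bare disc (150,465). The guard is back (186,132), and the mug, tin and garlic are in place.

```bash
python3 -c "
from cell import workorder
print(workorder.hand_in())"
```

```text
the job is handed in; nothing more can be done
None
```

The job is handed in: the guard is back at its stop, and the cap (it came loose anticlockwise) is held still about 15 cm above its seat, with the mug, tin and garlic where they stood.

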